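# Put the light-scattering bench's parts back in their holders

### The arm

A 6-joint arm with a two-finger parallel gripper is mounted at the origin on the work surface. World frame = base frame: x ahead of the robot, y to its left, z up, the work surface at z = 0. Lengths are in m, angles in rad, forces in N, time in s.
With the tool pointing down it reaches from about 0.325 to 0.85 m from the base axis. Payload 4.4 kg.
Tool frame: the origin (TCP) lies between the finger pads; the fingertips stand 22 mm ahead of it and the grasp point (between the pads) lies 3 mm ahead of it; z points along the fingers, y is the line along which they close (so a half turn about z gives the same grasp; the last joint's range is limited). The gripper opens to 94 mm and grips with 3 to 60 N. Pads are 16 mm wide; open, the fingers measure 119 mm over their backs; the gripper's body (75 mm by 177 mm) begins 78 mm behind the grasp point.
Start: joints at [1.123, 0.207, 1.542, -0, 1.393, -0.15], TCP at [0.169, 0.55, 0.227] pointing down, gripper open.
Joint ranges: [-2.73, 2.73], [-0.86, 2.22], [0.23, 2.46], [-1.11, 4.25], [0.08, 2.63], [-2.82, 2.82]. Speed limits (rad/s): [2.79, 2.79, 3.14, 3.14, 3.14, 3.14].

### API

Orientations are given as a rotation vector (axis times angle).
In Python, from cell import state, get_image, camera_params, close_job, recognise, silhouettes, spot_point gives the robot as it stands.
- The arm moves only by the tool arm_command, never from a script. Its argument "motion" is a list of rows, each a list of 7 numbers: the turn, a rotation vector about the tool's x, y, z in rad, then the shift along the tool's x, y, z in cm, then the opening, from 0 (shut) to 1 (fully open). A call has 1 to 12 rows; each row shifts and turns the commanded pose from where the row before left it, along the tool's axes as they then stand; what a row does not reach is not made up. A row lasts 1/10 s, in which the tool goes at most 50 mm and 8.59 degrees, less where a joint would pass 70% of its speed; a pose out of reach is approached as far as the arm can. A call is refused whole if a number of a shift passes 5 or a number of a turn 0.15, either way. A call with a gripper value outside its range is refused whole. The fingers move at their own pace and stop on an object; "squeeze" is the grip in N (left out, the last holds). Time passes only in rows, so rows that do not move let the fingers close. It gives the time, the measured TCP pose, the force, the opening and the grip force at its end, in the units of the state.
- state(): the state, without advancing time (a new reading comes with each control period).
- get_image(name): name is "scene" or "side" or "wrist"; returns the picture (480x640x3 uint8, blue, green, red); there is no depth.
- camera_params(name): a dict with "camera_matrix" (3x3 intrinsics, pixels), "origin" and "attitude" of the camera in the world. Camera axes: x right, y up, looking along -z (the intrinsics and any distortion apply to the point x, -y, -z); pixel columns grow to the right and rows downward; lengths in m; the calibration is good to about 2 mm. A picture is of the moment at which its call begins: read the wrist's pose just before it. camera_params takes no time and is no camera call; for the wrist camera it gives the pose at the moment of the call.
- close_job(): hands the job in; it is judged then, once.
Trained networks look in the newest picture that a camera, given by its name, has taken for a name from the list of things; names that differ only in an ending like _2 or _b are one class to them, and where a whole thing is asked for, a point or a joint stands for the part that bears it (a point fixed in the world has none). Each returns a list of dicts, best first, with "conf" (0 to 1); they miss things now and then, are a little off and sometimes report something else, mostly with a low value. They report only what shows in the picture. A call takes as long as a camera call. They do not tell look-alikes from the thing itself.
- recognise(name, camera): "at" ([column, row] in pixels, amid what is visible of it).
- silhouettes(name, camera): "pixels" (480x640 bool, what is visible of it) and "at" ([column, row] in pixels, amid what is visible of it).
- spot_point(name, camera): "at" ([column, row] in pixels: a listed point, or the origin of a listed thing).
The state is a dict: "time_s": time; "joint_positions": joint angles; "joint_velocities": joint speeds; "joint_efforts": joint torques, N m; "tool_pos": TCP position; "orientation": TCP orientation; "contact_force": force on the tool from outside, world axes, zero at the start; "torque": the same for the moment, N m; "width": finger opening in m; "gripper_force": force on a finger pad.
Only numpy, scipy, OpenCV 4.12 (cv2) and the standard library are available. Lean on these libraries where they do the work, as an engineer would, in place of code of your own. Each camera call takes 0.05 s, during which the arm holds its last target. There are 200 camera calls.

### The job

Put the four loose parts away, each in the holder whose recess matches its shape and size: the wide jar and the small vial upright in the large and the small round wells, the flow cell block window side up in the rectangular recess, and the column lying along its long cradle. Every part must sit right down on the floor of its recess; lower each one gently instead of dropping it, and leave the beaker and the syringe where they are.

Things in the scene. Friction and masses are not known exactly. Their poses are not given: they have to be found in the camera images.
- jar: Wide amber glass jar with white lid and paper band, upright: diameter 50 mm, height 62 mm (straight side up to 43 mm, lid 48 mm wide), about 0.22 kg. Origin: centre of its underside; z up. Goes in jar_holder.
- vial: Small amber glass vial with white lid and paper band, upright: diameter 28 mm, height 58 mm (straight side up to 41 mm, lid 27 mm wide), about 0.06 kg. Origin: centre of its underside; z up. Goes in vial_holder.
- cell: Flow cell: a plain steel block 56 mm (its x) by 34 mm (its y) by 32 mm high, with a black window and two brass plugs flush on top, about 0.42 kg. Origin: centre of its underside; z up. Either way round about z is right. Goes in cell_holder.
- column: Chromatography column lying on the bench: steel tube 22 mm in diameter, 120 mm long along its x, with a hexagonal aluminium end nut at each end (30 mm across flats, 24 mm long), about 0.28 kg. The bare tube between the nuts is 72 mm long. Origin: on the tube's axis at mid-length, 15 mm above what the nuts lie on. Either end may go either way. Goes in column_holder.
- jar_holder: Fixed to the bench. Black plastic, grey liner in the recess; recess floor 6 mm and rim 15 mm above the bench. Origin: centre of its underside, on the bench; z up. 90 by 90 mm, with a round well 62 mm in diameter at its centre.
- vial_holder: Fixed to the bench. Black plastic, grey liner in the recess; recess floor 6 mm and rim 15 mm above the bench. Origin: centre of its underside, on the bench; z up. 90 by 90 mm, with a round well 40 mm in diameter at its centre.
- cell_holder: Fixed to the bench. Black plastic, grey liner in the recess; recess floor 6 mm and rim 15 mm above the bench. Origin: centre of its underside, on the bench; z up. 100 mm (its x) by 78 mm (its y), with a central rectangular recess 68 mm (x) by 46 mm (y).
- column_holder: Fixed to the bench. Black plastic, grey liner in the recess; recess floor 6 mm and rim 15 mm above the bench. Origin: centre of its underside, on the bench; z up. A cradle 152 mm (its x) by 58 mm (its y), with a central recess 132 mm (x) by 40 mm (y). Side rims stand only at the two ends; along the middle 72 mm the sides are open down to the floor, giving room for fingers.
- beaker: Bystander, leave alone: glass beaker, rim 70 mm across, 85 mm high, beyond the work. Origin: centre of its underside.
- syringe: Bystander, leave alone: white syringe lying on the bench beyond the work, about 145 mm long (its x), barrel 18 mm thick. Origin: on its axis, 9 mm above the bench.
Things that resemble listed ones, but are neither listed nor needed, are in the scene too. Several things look just like the column: the one meant starts farthest to the robot's left. Leave any red look-alike of the jar alone.

How it is judged:
By the outcome, as a careful person would: the job done as asked, in the order asked, and still so for the second after the job is handed in, with the robot touching nothing.
It also fails if it takes over 115 s, if anything falls off the work surface, if the arm or the gripper's body presses on something with over 40 N, if the wrist force passes 120 N, or if a joint passes its speed limit or range.

## Working session

There is one attempt and no reset: what is moved stays moved. The work goes in short steps, Python scripts to look and compute and a tool call to move; the robot and the scene stay as the last step left them, time stands still between calls to the robot, and variables do not carry over. Pictures are saved under pics/ and viewed, at most 16 in all, crops included, and the job is handed in when it is done.

Besides the shell and the picture viewer there is one more tool, called after ">>>" as name(argument=value, ...) on one line, values as JSON. arm_command: Moves the arm, as the interface text tells. Its arguments: {"type":"object","properties":{"motion":{"type":"array","items":{"type":"array","items":{"type":"number"}}},"squeeze":{"type":"number"}},"required":["motion"]}

```bash
ls; mkdir -p pics
cat > h.py <<'E'
import numpy as np, cv2
from scipy.spatial.transform import Rotation as R
from cell import *
def ray(cam,px):
    p=camera_params(cam); K=np.array(p["camera_matrix"]); 
    A=np.array(p["attitude"]); A=A if A.shape==(3,3) else R.from_rotvec(A).as_matrix()
    d=p.get("distortion"); 
    q=cv2.undistortPoints(np.array([[px]],float),K,None if d is None else np.array(d))[0,0]
    return np.array(p["origin"]),A@np.array([q[0],-q[1],-1.0])
def at(cam,px,z):
    o,d=ray(cam,px); return o+d*(z-o[2])/d[2]
E
python3 - <<'E'
from h import *
print(state()); 
for c in ("scene","side","wrist"):
    cv2.imwrite(f"pics/{c}0.png",get_image(c)); print(c,camera_params(c))
Z=dict(jar=.03,vial=.03,cell=.016,column=.015,jar_holder=.01,vial_holder=.01,cell_holder=.01,column_holder=.01,beaker=.04,syringe=.009)
for n in Z:
    for c in ("scene","side"):
        for r in recognise(n,c)[:5]: print(n,c,round(r["conf"],2),np.round(r["at"]),np.round(at(c,r["at"],Z[n])[:2],3))
E
```

```text
pics
{'time_s': 0.0, 'joint_positions': array([ 1.12250503e+00,  2.07447934e-01,  1.54293142e+00, -2.10057309e-05,
        1.39345819e+00, -1.50517752e-01]), 'joint_velocities': array([ 1.45507655e-03, -2.64592194e-04, -4.44983488e-05, -5.71910921e-04,
        7.54543155e-04, -2.06865137e-04]), 'joint_efforts': array([ 2.06081450e-05, -3.70887280e+01, -2.81413883e+01,  6.95978198e-02,
        3.63755878e-02, -1.56196888e-04]), 'tool_pos': array([0.16840244, 0.54901103, 0.22628556]), 'orientation': array([-0.46591406, -3.10620046,  0.00337827]), 'contact_force': array([0.12405535, 0.2262185 , 0.26657488]), 'torque': array([0.01848622, 0.0015334 , 0.01794207]), 'gripper_force': 0.0, 'width': 0.0941541160354708}
scene {'camera_matrix': array([[480.00791624,   0.        , 310.33979119],
       [  0.        , 480.00791624, 237.02757267],
       [  0.        ,   0.        ,   1.        ]]), 'origin': array([1.30651223, 0.05375036, 0.60538792]), 'attitude': array([0.7145736 , 0.76615133, 1.56033228])}
side {'camera_matrix': array([[596.41389906,   0.        , 314.9228747 ],
       [  0.    
[... 1162 characters left out ...]
r scene 0.7 [133. 242.] [ 0.576 -0.379]
vial_holder scene 0.57 [278. 213.] [ 0.427 -0.108]
vial_holder side 0.92 [336. 347.] [ 0.561 -0.381]
cell_holder scene 0.92 [386. 292.] [0.653 0.13 ]
cell_holder side 0.75 [349. 222.] [0.655 0.13 ]
cell_holder side 0.29 [419. 271.] [ 0.784 -0.131]
column_holder scene 0.94 [176. 196.] [ 0.392 -0.353]
beaker scene 0.94 [364. 330.] [0.778 0.09 ]
beaker scene 0.25 [475. 219.] [0.431 0.315]
beaker side 0.59 [403. 212.] [0.795 0.11 ]
syringe scene 0.91 [218. 342.] [ 0.808 -0.139]
syringe scene 0.57 [514. 277.] [0.575 0.374]
syringe scene 0.51 [132. 241.] [ 0.572 -0.383]
syringe side 0.69 [416. 274.] [ 0.773 -0.141]
syringe side 0.68 [269. 219.] [0.442 0.171]
```

View pics/scene0.png

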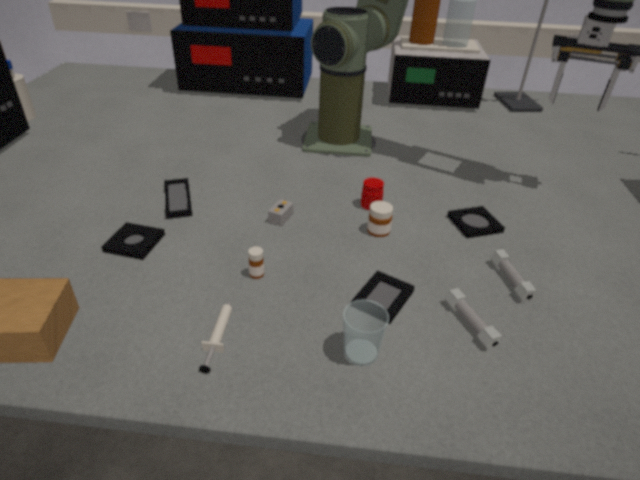

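View pics/side0.png

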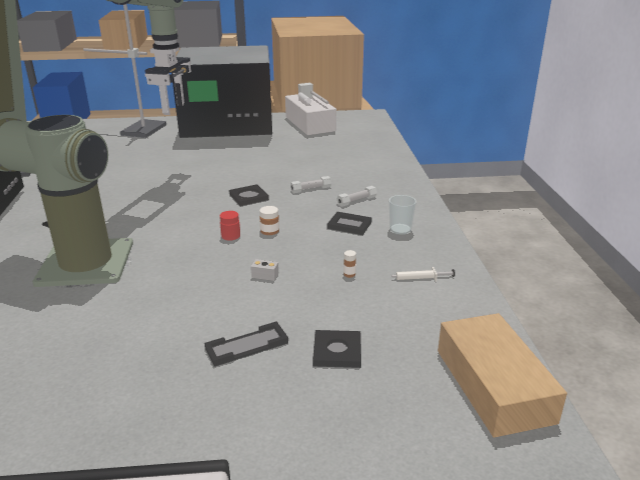

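The scene picture shows the four holders, the jar (381,221), red look-alike (372,192), vial (257,262), cell (281,212) and two columns. The wanted column is the leftmost one, at (513,276), with y≈0.38. The side view agrees.

```bash
cat >> h.py <<'E'
def tri(a,b):
    o1,d1=ray(*a); o2,d2=ray(*b); d1/=np.linalg.norm(d1); d2/=np.linalg.norm(d2)
    s=np.linalg.lstsq(np.c_[d1,-d2],o2-o1,rcond=None)[0]; return (o1+s[0]*d1+o2+s[1]*d2)/2
def rect(mask,cam,z):
    "min-area rectangle of a mask laid on height z: centre, sizes, yaw of the long side (deg)"
    c,_=cv2.findContours(mask.astype(np.uint8),cv2.RETR_EXTERNAL,cv2.CHAIN_APPROX_NONE)
    c=max(c,key=cv2.contourArea)[:,0,:]
    P=np.array([at(cam,p,z)[:2] for p in c],np.float32)*1000
    (x,y),(w,h),a=cv2.minAreaRect(P)
    if h>w: w,h,a=h,w,a+90
    return np.round([x,y,w,h,(a+90)%180-90],1)
def go(x,y,z,yaw=None):
    "shift in tool axes (cm) and turn about tool z (rad) from the measured pose; yaw = world angle of tool y (deg)"
    s=state(); M=R.from_rotvec(s["orientation"]); d=M.inv().apply(np.array([x,y,z])-s["tool_pos"])*100
    Y=M.as_matrix()[:,1]; a=np.degrees(np.arctan2(Y[1],Y[0])); t=None
    if yaw is not None: t=-np.radians((yaw-a+90)%180-90)
    # shift is in present axes; after the turn t the axes differ
    print("pos",np.round(s["tool_pos"],4),"ytool",round(a,1),"shift cm",np.round(d,2),"turn z",t if t is None else round(t,3),
     "shift if turned first",None if t is None else np.round(R.from_rotvec([0,0,-t]).apply(d),2),"q6",round(s["joint_positions"][5],2))
E
python3 - <<'E'
from h import *
get_image("scene");get_image("side")
for n,z,zt in (("jar",0,.0),("vial",0,0),("cell",0,.032),("column",.015,.015),("jar_holder",0,.015),("vial_holder",0,.015),("cell_holder",0,.015),("column_holder",0,.015)):
    for c in ("scene","side"):
        for r in spot_point(n,c)[:3]: print(n,c,round(r["conf"],2),np.round(r["at"],1),np.round(at(c,r["at"],z)[:2],3))
        for r in silhouettes(n,c)[:3]:
            if r["conf"]>.4: print("   sil",c,round(r["conf"],2),np.round(r["at"]),rect(r["pixels"],c,zt))
E
```

```text
jar scene 0.68 [377.5 232.2] [0.454 0.115]
jar scene 0.24 [476.1 225.5] [0.396 0.333]
   sil scene 0.71 [373. 192.] [290.  102.5 159.5  55.2  -2.7]
   sil scene 0.68 [380. 221.] [399.4 120.1 142.9  52.5  -4.6]
jar side 0.85 [270.  227.7] [0.445 0.135]
jar side 0.7 [226.5 234.2] [0.33  0.111]
   sil side 0.83 [230. 224.] [334.6 163.8 173.   56.  -83.1]
   sil side 0.6 [268. 221.] [441.4 184.2 168.1  51.7  89.7]
vial scene 0.64 [259.1 276. ] [ 0.631 -0.109]
   sil scene 0.82 [260. 264.] [ 591.6 -123.8   99.5   29.7   12.6]
vial side 0.68 [347.5 272.1] [ 0.62  -0.103]
   sil side 0.59 [348. 263.] [629.3 -62.8 123.7  29.   81.7]
cell scene 0.76 [276.7 217.6] [ 0.431 -0.11 ]
   sil scene 0.9 [280. 214.] [457.2 -97.3  93.   47.5   8.5]
cell side 0.61 [264.5 271.2] [ 0.427 -0.08 ]
   sil side 0.84 [264. 267.] [ 426.5 -124.1   87.3   59.4   88.2]
column scene 0.83 [511.8 274.7] [0.576 0.368]
column scene 0.75 [471.1 316.8] [0.7   0.273]
   sil scene 0.85 [475. 319.] [701.4 274.2 140.   40.1  26.7]
   sil scene 0.57 [514. 278.] [575.1 367.9 148.9  42.6  16.3]
column side 0.78 [309.4 185.1] [0
[... 506 characters left out ...]
der scene 0.75 [132.  244.9] [ 0.573 -0.385]
   sil scene 0.81 [132. 243.] [ 575.7 -376.4  106.    99.4   -7.1]
   sil scene 0.61 [386. 292.] [665.1 125.1 109.3  82.  -27.7]
vial_holder side 0.73 [337.9 349.1] [ 0.565 -0.375]
   sil side 0.81 [335. 349.] [ 559.7 -387.5  112.    93.    83.4]
cell_holder scene 0.6 [379.4 295.1] [0.651 0.119]
   sil scene 0.75 [387. 292.] [664.1 126.5 106.2  81.  -27.7]
cell_holder side 0.67 [346.5 221.9] [0.652 0.148]
   sil side 0.71 [351. 221.] [651.5 114.3 107.  100.3 -26.4]
   sil scene 0.79 [177. 199.] [ 406.4 -344.4  175.9   59.8   20.3]
column_holder side 0.64 [248.9 344.4] [ 0.393 -0.344]
   sil side 0.9 [248. 342.] [ 389.2 -356.2  156.9   75.9   22. ]
```

Run:
```python
from h import *
o,d=ray("wrist",(320,240)); print(o,d/np.linalg.norm(d))
go(.447,.12,.2,90)
```

```text
[0.09887716 0.57097484 0.38447444] [ 0.2412254  -0.07273763 -0.9677394 ]
pos [0.1687 0.5497 0.2274] ytool 72.9 shift cm [-39.21 -32.91   2.74] turn z -0.298 shift if turned first [-27.83 -42.97   2.74] q6 -0.15
```

>>> arm_command(motion=[[0, 0, -0.149, 0, 0, 0, 1], [0, 0, -0.149, 0, 0, 0.5, 1], [0, 0, 0, -2.7, -4.1, 0.2, 1], [0, 0, 0, -2.7, -4.1, 0.2, 1], [0, 0, 0, -2.7, -4.1, 0.2, 1], [0, 0, 0, -2.7, -4.1, 0.2, 1], [0, 0, 0, -2.7, -4.1, 0.2, 1], [0, 0, 0, -2.7, -4.1, 0.2, 1], [0, 0, 0, -2.7, -4.1, 0.2, 1], [0, 0, 0, -2.7, -4.1, 0.2, 1], [0, 0, 0, -2.7, -4.1, 0.2, 1], [0, 0, 0, -2.7, -4.1, 0.2, 1]])

```text
time_s: 4.05
tool_pos: [0.4397, 0.1379, 0.2028]
orientation: [-0.0, 3.14, 0.001]
contact_force: [0.8, -0.2, 0.5]
width: 0.0939
gripper_force: 0.0
```

>>> arm_command(motion=[[0, 0, 0, -0.8, -2, 0.2, 1], [0, 0, 0, 0, 0, 0, 1], [0, 0, 0, 0, 0, 0, 1]])

```text
time_s: 4.35
tool_pos: [0.4466, 0.1198, 0.2004]
orientation: [-0.002, -3.141, -0.001]
contact_force: [-0.1, 0.6, -0.1]
width: 0.0939
gripper_force: 0.0
```

```bash
cat >> h.py <<'E'
def circ(n,z,cam="wrist"):
    for r in silhouettes(n,cam):
        m=r["pixels"]; yy,xx=np.nonzero(m)
        print(n,round(r["conf"],2),np.round(r["at"]),"box",xx.min(),xx.max(),yy.min(),yy.max(),"at z",np.round(at(cam,r["at"],z),3))
E
python3 - <<'E'
from h import *
go(.447,.12,.2,90)
cv2.imwrite("pics/w1.png",get_image("wrist")); circ("jar",.03)
for r in spot_point("jar","wrist"): print(r["conf"],r["at"],at("wrist",r["at"],0))
E
```

```text
pos [0.4466 0.1198 0.2004] ytool 89.9 shift cm [-0.04  0.02  0.04] turn z -0.001 shift if turned first [-0.04  0.02  0.04] q6 -1.5
jar 0.88 [317. 227.] box 288 347 193 260 at z [0.447 0.118 0.03 ]
jar 0.68 [296.  96.] box 260 326 60 133 at z [0.339 0.102 0.03 ]
0.87 [300.1, 104.0] [0.34263335 0.1035644  0.        ]
0.84 [314.6, 217.8] [0.44461674 0.11627166 0.        ]
```

View pics/w1.png

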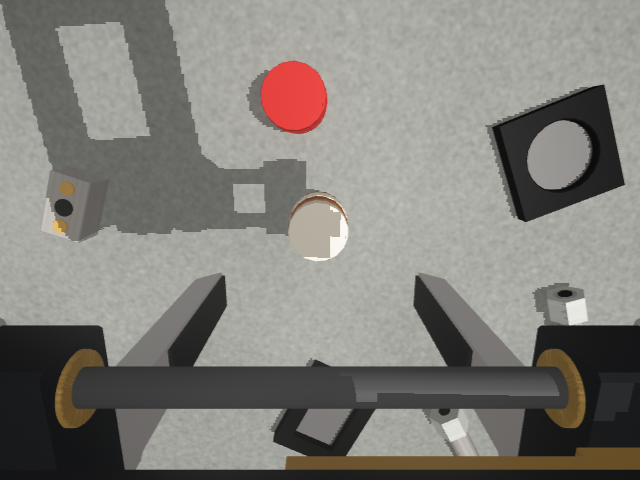

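The wrist view shows the jar lid centred at about (318,231), below the open fingers at (225..415, 275). The red jar is at (294,97), the jar well at (560,155) and the cell at (68,207).

Run:
```python
from h import *
print("lid",at("wrist",(317.5,231.5),.062), at("wrist",(288,231.5),.062), at("wrist",(347.5,231.5),.062))
for n in ("jar_holder","cell","vial_holder"):
    for r in silhouettes(n,"wrist"):
        if r["conf"]>.4: print(n,r["conf"],np.round(r["at"]),rect(r["pixels"],"wrist",.032 if n=="cell" else .015))
# grey well in the black holder
im=cv2.imread("pics/w1.png"); g=cv2.cvtColor(im,cv2.COLOR_BGR2GRAY)
print("well",at("wrist",(560,155),.015))
go(.447,.118,.045,90)
```

```text
lid [0.44324784 0.11931258 0.062     ] [0.44330762 0.09600778 0.062     ] [0.44318703 0.14301593 0.062     ]
well [0.38550078 0.33017587 0.015     ]
pos [0.4464 0.1208 0.2006] ytool 90.1 shift cm [-0.06 -0.28 15.56] turn z 0.002 shift if turned first [-0.06 -0.28 15.56] q6 -1.5
```

>>> arm_command(motion=[[0, 0, 0, 0.2, -0.1, 4.5, 1], [0, 0, 0, 0, 0, 4.5, 1], [0, 0, 0, 0, 0, 4, 1], [0, 0, 0, 0, 0, 2.2, 1], [0, 0, 0, 0, 0, 1.3, 1], [0, 0, 0, 0, 0, 0, 1], [0, 0, 0, 0, 0, 0, 0.4], [0, 0, 0, 0, 0, 0, 0.4], [0, 0, 0, 0, 0, 0, 0.4], [0, 0, 0, 0, 0, 0, 0.4], [0, 0, 0, 0, 0, 0, 0.4], [0, 0, 0, 0, 0, 0, 0.4]], squeeze=20)

```text
time_s: 5.85
tool_pos: [0.445, 0.1187, 0.0357]
orientation: [-0.0, 3.141, -0.0]
contact_force: [0.1, 1.3, 2.2]
width: 0.0498
gripper_force: 20.4
```

Run:
```python
from h import *
s=state(); print(s["time_s"],s["width"],s["gripper_force"],s["contact_force"]); go(.386,.330,.2)
```

```text
5.85 0.04979869412823798 20.412657333441402 [0.1060972 1.2607868 2.1782949]
pos [0.445  0.1187 0.0357] ytool 90.0 shift cm [  5.89  21.13 -16.43] turn z None shift if turned first None q6 -1.5
```

>>> arm_command(motion=[[0, 0, 0, 0, 0, -1, 0.4], [0, 0, 0, 0, 0, -3, 0.4], [0, 0, 0, 0, 0, -4.5, 0.4], [0, 0, 0, -0.5, 1.5, -4, 0.4], [0, 0, 0, -0.8, 4.5, 0, 0.4], [0, 0, 0, -0.8, 4.5, 0, 0.4], [0, 0, 0, -0.8, 4.5, 0, 0.4], [0, 0, 0, -0.5, 4, 0, 0.4], [0, 0, 0, 0, 2, 0, 0.4], [0, 0, 0, 0, 0, 0, 0.4], [0, 0, 0, 0, 0, 0, 0.4]])

```text
time_s: 6.95
tool_pos: [0.4782, 0.3284, 0.1602]
orientation: [0.002, -3.141, 0.002]
contact_force: [0.3, -1.0, -2.0]
width: 0.05
gripper_force: 20.0
```

Run:
```python
from h import *
s=state(); print(s["time_s"],s["width"],s["gripper_force"],s["contact_force"]); go(.386,.330,.2)
cv2.imwrite("pics/w2.png",get_image("wrist"))
for r in silhouettes("jar_holder","wrist"): print(r["conf"],np.round(r["at"]),rect(r["pixels"],"wrist",.015))
for r in spot_point("jar_holder","wrist"): print(r["conf"],r["at"],at("wrist",r["at"],0))
```

```text
6.95 0.04995792569440618 19.99944637576388 [ 0.28740751 -0.99374624 -1.9552617 ]
pos [0.4782 0.3284 0.1602] ytool 90.1 shift cm [ 9.22  0.17 -3.97] turn z None shift if turned first None q6 -1.12
0.66 [326. 114.] [387.5 331.4  91.5  91.   22.5]
0.75 [324.3, 120.2] [0.39040152 0.33109324 0.        ]
```

View pics/w2.png

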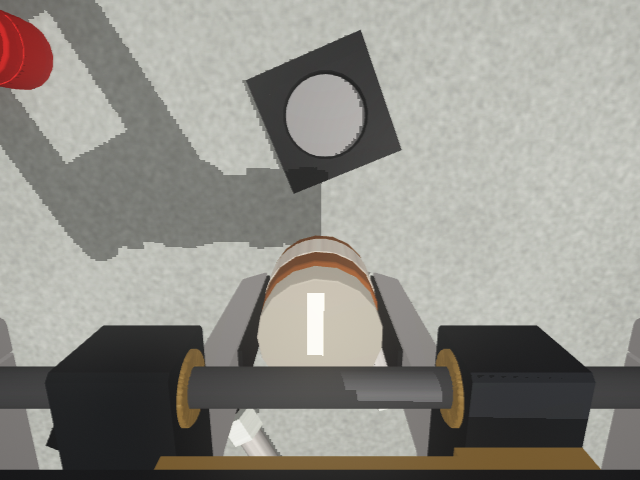

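The picture shows the well centred at (326,114), clear of the jar I'm holding. The fitted rim is 91×91 mm, which matches the stated 90×90.

>>> arm_command(motion=[[0, 0, 0, 3, 0.1, 1, 0.4], [0, 0, 0, 4, 0.1, 2, 0.4], [0, 0, 0, 1.9, 0.1, 3, 0.4], [0, 0, 0, 0, 0, 3, 0.4], [0, 0, 0, 0, 0, 1, 0.4], [0, 0, 0, 0, 0, 0, 0.4], [0, 0, 0, 0, 0, 0, 0.4]])

```text
time_s: 7.8
tool_pos: [0.3914, 0.3319, 0.0617]
orientation: [0.002, 3.14, 0.002]
contact_force: [0.3, -0.1, -1.7]
width: 0.0497
gripper_force: 20.0
```

Run:
```python
from h import *
go(.3885,.331,.0417); print(state()["contact_force"])
```

```text
pos [0.3914 0.3319 0.0617] ytool 89.9 shift cm [ 0.29 -0.09  2.  ] turn z None shift if turned first None q6 -1.04
[ 0.313844   -0.13701666 -1.65809529]
```

>>> arm_command(motion=[[0, 0, 0, 0.25, -0.1, 0, 0.4], [0, 0, 0, 0, 0, 0.5, 0.4], [0, 0, 0, 0, 0, 0.5, 0.4], [0, 0, 0, 0, 0, 0.3, 0.4], [0, 0, 0, 0, 0, 0.3, 0.4], [0, 0, 0, 0, 0, 0.2, 0.4], [0, 0, 0, 0, 0, 0.15, 0.4], [0, 0, 0, 0, 0, 0, 0.4]])

```text
time_s: 8.6
tool_pos: [0.3871, 0.3307, 0.0417]
orientation: [0.001, -3.141, 0.001]
contact_force: [-3.5, -1.5, 6.3]
width: 0.0493
gripper_force: 20.0
```

>>> arm_command(motion=[[0, 0, 0, 0, 0, 0, 0.6], [0, 0, 0, 0, 0, 0, 0.8], [0, 0, 0, 0, 0, 0, 0.9], [0, 0, 0, 0, 0, 0, 0.9], [0, 0, 0, 0, 0, -2, 0.9], [0, 0, 0, 0, 0, -4.5, 0.9], [0, 0, 0, 0, 0, -4.5, 0.9], [0, 0, 0, 0, 0, -4.5, 0.9], [0, 0, 0, 0, 0, 0, 0.9]])

```text
time_s: 9.5
tool_pos: [0.3917, 0.3335, 0.2036]
orientation: [-0.0, 3.129, 0.012]
contact_force: [0.1, 0.2, 0.8]
width: 0.0846
gripper_force: 0.0
```

Run:
```python
from h import *
cv2.imwrite("pics/w3.png",get_image("wrist")); 
go(.62,-.107,.2,90)
```

```text
pos [0.3898 0.3323 0.2   ] ytool 90.0 shift cm [-2.301e+01 -4.393e+01 -2.000e-02] turn z 0.0 shift if turned first [-2.302e+01 -4.393e+01 -2.000e-02] q6 -1.03
```

View pics/w3.png

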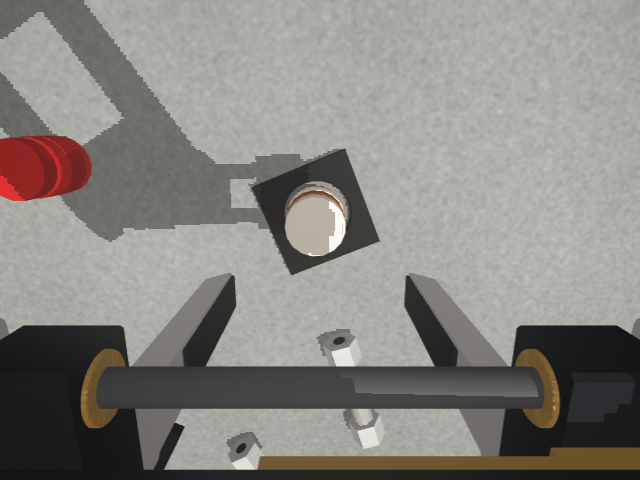

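The jar is standing in the well, lid at (316,224). Next is the vial.

>>> arm_command(motion=[[0, 0, 0, -1, -2, 0, 0.9], [0, 0, 0, -2.3, -4.3, 0, 0.9], [0, 0, 0, -2.3, -4.3, 0, 0.9], [0, 0, 0, -2.3, -4.3, 0, 0.9], [0, 0, 0, -2.3, -4.3, 0, 0.9], [0, 0, 0, -2.3, -4.3, 0, 0.9], [0, 0, 0, -2.3, -4.3, 0, 0.9], [0, 0, 0, -2.3, -4.3, 0, 0.9], [0, 0, 0, -2.3, -4.3, 0, 0.9], [0, 0, 0, -2.3, -4.3, 0, 0.9], [0, 0, 0, -1.5, -3.2, 0, 0.9], [0, 0, 0, 0, 0, 0, 0.9]])

```text
time_s: 10.75
tool_pos: [0.6195, -0.1126, 0.193]
orientation: [-0.008, -3.139, 0.001]
contact_force: [-0.1, 1.3, 0.3]
width: 0.0845
gripper_force: 0.0
```

```bash
cat >> h.py <<'E'
def lid(n,zt,dia,cam="wrist"):
    "lid-top centre of an upright thing from its mask: width from the columns, centre one radius above the lowest row (lid is nearest the camera's bottom edge)"
    for r in silhouettes(n,cam):
        yy,xx=np.nonzero(r["pixels"]); w=xx.max()-xx.min()+1; c=((xx.max()+xx.min())/2,yy.max()-w/2)
        print(n,round(r["conf"],2),np.round(r["at"]),"lid px",c,w,"->",np.round(at(cam,c,zt),4))
E
python3 - <<'E'
from h import *
cv2.imwrite("pics/w4.png",get_image("wrist")); lid("vial",.058,.027); circ("vial",.03)
for n in ("vial_holder","cell","cell_holder"):
  for r in silhouettes(n,"wrist"): print(n,r["conf"],np.round(r["at"]),rect(r["pixels"],"wrist",.015 if n!="cell" else .032))
go(.625,-.107,.04,90)
E
```

```text
vial 0.67 [320. 235.] lid px (np.float64(318.5), np.float64(240.0)) 34 -> [ 0.6206 -0.1089  0.058 ]
vial 0.67 [320. 235.] box 302 335 213 257 at z [ 0.623 -0.107  0.03 ]
vial_holder 0.77 [ 35. 168.] [ 566.6 -352.3   91.4   61.1   -9. ]
cell 0.76 [328.  16.] [ 455.3 -100.1   36.4   21.5  -89.8]
cell_holder 0.92 [579. 257.] [653.8 130.7 101.8  88.8 -26.6]
pos [ 0.6185 -0.1065  0.1953] ytool 90.1 shift cm [-0.67 -0.06 15.53] turn z 0.002 shift if turned first [-0.67 -0.06 15.53] q6 -1.88
```

View pics/w4.png

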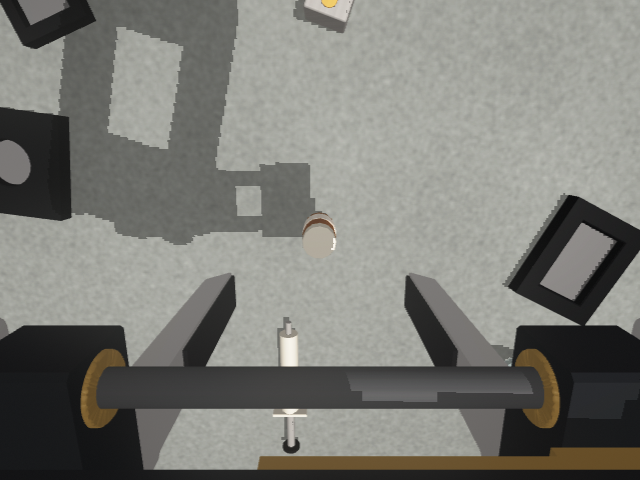

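The vial's lid is at (319,240), between the fingers. The vial holder is at (12,165) on the left, and the cell holder at (580,258) on the right.

>>> arm_command(motion=[[0, 0, 0, -0.25, -0.15, 3, 0.9], [0, 0, 0, 0, 0, 4.5, 0.9], [0, 0, 0, 0, 0, 4.5, 0.9], [0, 0, 0, 0, 0, 2.6, 0.9], [0, 0, 0, 0, 0, 1.5, 0.9], [0, 0, 0, 0, 0, 0, 0.9], [0, 0, 0, 0, 0, 0, 0.15], [0, 0, 0, 0, 0, 0, 0.15], [0, 0, 0, 0, 0, 0, 0.15], [0, 0, 0, 0, 0, 0, 0.15], [0, 0, 0, 0, 0, 0, 0.15], [0, 0, 0, 0, 0, 0, 0.15]], squeeze=12)

```text
time_s: 12.25
tool_pos: [0.622, -0.1098, 0.0353]
orientation: [-0.0, 3.141, -0.0]
contact_force: [0.5, -0.5, 0.2]
width: 0.04
gripper_force: 0.0
```

Run:
```python
from h import *
s=state(); print(s["time_s"],s["width"],s["gripper_force"],s["contact_force"]); go(.568,-.38,.16)
```

```text
12.25 0.040007212025066116 0.0 [ 0.54615609 -0.48802979  0.16695449]
pos [ 0.622  -0.1098  0.0353] ytool 90.0 shift cm [  5.4  -27.02 -12.47] turn z None shift if turned first None q6 -1.88
```

>>> arm_command(motion=[[0, 0, 0, 0, 0, 0, 0.15], [0, 0, 0, 0, 0, 0, 0.15], [0, 0, 0, 0, 0, 0, 0.15], [0, 0, 0, 0, 0, 0, 0.15]])

```text
time_s: 12.65
tool_pos: [0.6219, -0.1099, 0.035]
orientation: [0.0, -3.142, 0.0]
contact_force: [-0.6, 0.0, 1.3]
width: 0.0274
gripper_force: 12.0
```

>>> arm_command(motion=[[0, 0, 0, 0, 0, -1, 0.15], [0, 0, 0, 0, 0, -3, 0.15], [0, 0, 0, 0, 0, -4.5, 0.15], [0, 0, 0, 0, -2, -4, 0.15], [0, 0, 0, -0.5, -4.5, 0, 0.15], [0, 0, 0, -0.5, -4.5, 0, 0.15], [0, 0, 0, -0.5, -4.5, 0, 0.15], [0, 0, 0, -0.5, -4.5, 0, 0.15], [0, 0, 0, -0.5, -4.5, 0, 0.15], [0, 0, 0, -0.5, -2.5, 0, 0.15], [0, 0, 0, 0, 0, 0, 0.15], [0, 0, 0, 0, 0, 0, 0.15]])

```text
time_s: 13.85
tool_pos: [0.6516, -0.3797, 0.1598]
orientation: [-0.001, -3.141, -0.002]
contact_force: [0.2, 0.2, -0.8]
width: 0.0274
gripper_force: 12.0
```

Run:
```python
from h import *
s=state(); print(s["time_s"],s["width"],s["gripper_force"],s["contact_force"])
cv2.imwrite("pics/w5.png",get_image("wrist")); 
for n in ("vial_holder",):
  for r in silhouettes(n,"wrist"): print(n,r["conf"],np.round(r["at"]),rect(r["pixels"],"wrist",.015))
  for r in spot_point(n,"wrist"): print(r["conf"],r["at"],at("wrist",r["at"],0))
go(.568,-.38,.04,90)
```

```text
13.85 0.027364401532938454 11.99999041215051 [ 0.24315873  0.16842339 -0.75595022]
vial_holder 0.73 [315. 119.] [ 564.  -380.2   90.8   90.5   -7.8]
0.92 [312.5, 121.4] [ 0.564838   -0.38355968  0.        ]
pos [ 0.6521 -0.3779  0.1601] ytool 90.1 shift cm [ 8.4  -0.2  12.01] turn z 0.002 shift if turned first [ 8.4  -0.22 12.01] q6 -2.21
```

View pics/w5.png

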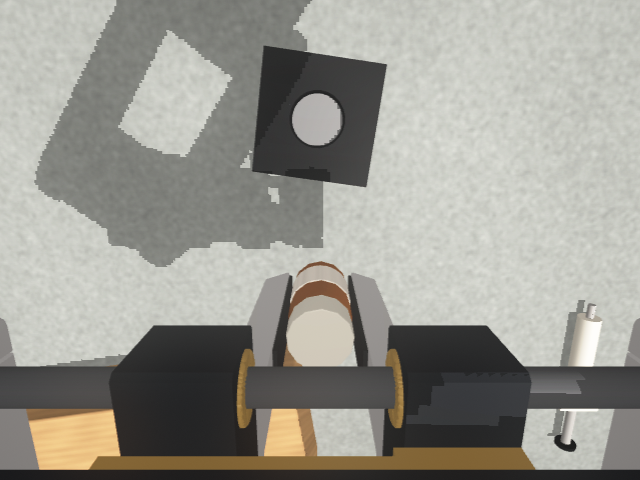

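The well is at (317,118), with the rim measured at 91×90 mm. The vial is held upright at (320,310).

>>> arm_command(motion=[[0, 0, 0, 3, 0, 1, 0.15], [0, 0, 0, 4, -0.1, 2, 0.15], [0, 0, 0, 1.6, 0, 3, 0.15], [0, 0, 0, 0, 0, 3, 0.15], [0, 0, 0, 0, 0, 0.8, 0.15], [0, 0, 0, 0, 0, 0, 0.15], [0, 0, 0, 0, 0, 0, 0.15]])

```text
time_s: 14.7
tool_pos: [0.5674, -0.3808, 0.0636]
orientation: [-0.002, 3.14, -0.003]
contact_force: [-0.3, -0.0, -0.8]
width: 0.0277
gripper_force: 12.0
```

Run:
```python
from h import *
go(.566,-.380,.0412)
go(.566,-.380,.0412)
```

```text
pos [ 0.5674 -0.3808  0.0636] ytool 90.1 shift cm [0.15 0.08 2.24] turn z None shift if turned first None q6 -2.29
pos [ 0.5674 -0.3808  0.0636] ytool 90.1 shift cm [0.15 0.08 2.24] turn z None shift if turned first None q6 -2.29
```

>>> arm_command(motion=[[0, 0, 0, 0.1, 0.05, 0, 0.15], [0, 0, 0, 0, 0, 0.5, 0.15], [0, 0, 0, 0, 0, 0.5, 0.15], [0, 0, 0, 0, 0, 0.4, 0.15], [0, 0, 0, 0, 0, 0.3, 0.15], [0, 0, 0, 0, 0, 0.3, 0.15], [0, 0, 0, 0, 0, 0.15, 0.15], [0, 0, 0, 0, 0, 0, 0.15]])

```text
time_s: 15.5
tool_pos: [0.5649, -0.3803, 0.0409]
orientation: [0.0, -3.141, -0.0]
contact_force: [-1.6, 1.0, 2.5]
width: 0.0278
gripper_force: 12.0
```

>>> arm_command(motion=[[0, 0, 0, 0, 0, 0.05, 0.15], [0, 0, 0, 0, 0, 0, 0.4], [0, 0, 0, 0, 0, 0, 0.6], [0, 0, 0, 0, 0, 0, 0.6], [0, 0, 0, 0, 0, 0, 0.6], [0, 0, 0, 0, 0, -2, 0.6], [0, 0, 0, 0, 0, -4.5, 0.8], [0, 0, 0, 0, 0, -4.5, 0.9], [0, 0, 0, 0, 0, -5, 0.9], [0, 0, 0, 0, 0, 0, 0.9], [0, 0, 0, 0, 0, 0, 0.9]])

```text
time_s: 16.6
tool_pos: [0.5659, -0.3811, 0.2025]
orientation: [-0.0, 3.138, -0.005]
contact_force: [0.2, 0.1, -0.1]
width: 0.0844
gripper_force: 0.0
```

Run:
```python
from h import *
im=get_image("wrist"); cv2.imwrite("pics/w6.png",im); lid("vial",.064,.027)
go(.428,-.095,.2,90)
```

```text
vial 0.97 [321. 229.] lid px (np.float64(321.5), np.float64(234.0)) 34 -> [ 0.5618 -0.3777  0.064 ]
pos [ 0.5641 -0.3795  0.1981] ytool 90.0 shift cm [13.6  28.45 -0.1 ] turn z 0.0 shift if turned first [13.61 28.45 -0.1 ] q6 -2.29
```

View pics/w6.png

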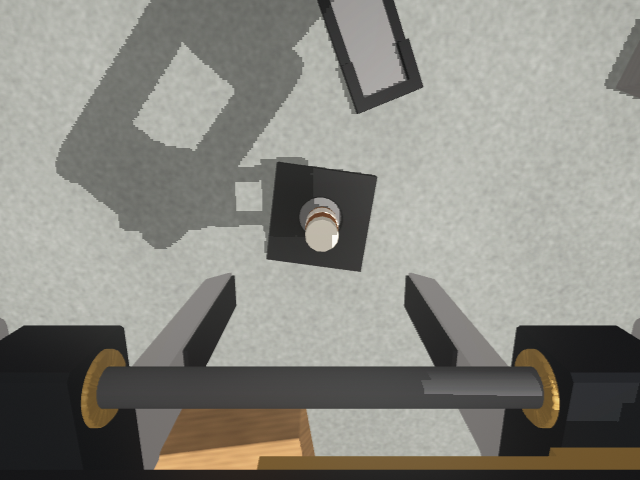

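The vial is standing upright in the small well, lid at (321,234). Next is the cell.

>>> arm_command(motion=[[0, 0, 0, 1, 2, 0, 0.9], [0, 0, 0, 2, 4.2, 0, 0.9], [0, 0, 0, 2, 4.2, 0, 0.9], [0, 0, 0, 2, 4.2, 0, 0.9], [0, 0, 0, 2, 4.2, 0, 0.9], [0, 0, 0, 2, 4.2, 0, 0.9], [0, 0, 0, 1.6, 3.5, 0, 0.9], [0, 0, 0, 1, 2, 0, 0.9], [0, 0, 0, 0, 0, 0, 0.9], [0, 0, 0, 0, 0, 0, 0.9]])

```text
time_s: 17.7
tool_pos: [0.4282, -0.095, 0.1986]
orientation: [0.002, -3.139, -0.001]
contact_force: [-0.6, -0.7, 0.4]
width: 0.0846
gripper_force: 0.0
```

Run:
```python
from h import *
im=get_image("wrist"); cv2.imwrite("pics/w7.png",im[100:340,160:480].repeat(2,0).repeat(2,1))
for r in silhouettes("cell","wrist"): print(r["conf"],np.round(r["at"]),rect(r["pixels"],"wrist",.032))
for r in spot_point("cell","wrist"): print(r["conf"],r["at"],at("wrist",r["at"],0))
go(.428,-.095,.2,90)
```

```text
0.91 [314. 226.] [ 428.2 -100.3   59.6   35.   -20. ]
0.77 [313.4, 223.1] [ 0.43223336 -0.10198476  0.        ]
pos [ 0.4291 -0.0962  0.1994] ytool 89.9 shift cm [ 0.11  0.12 -0.06] turn z -0.001 shift if turned first [ 0.11  0.12 -0.06] q6 -1.99
```

View pics/w7.png

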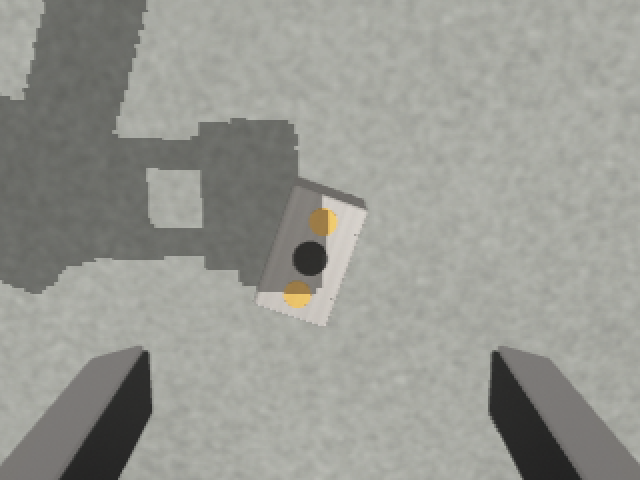

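The cell's window is at full-frame (315,229) and its plugs at (321,211) and (308,247). The long axis is therefore at about −20°, and the 60×35 mm fit is plausible.

Run:
```python
from h import *
a=[at("wrist",p,.032) for p in ((321.5,211),(315,229.5),(308.5,247))]; print(np.round(a,4)); v=a[0]-a[2]; print(np.degrees(np.arctan2(v[1],v[0])))
go(a[1][0],a[1][1],.033,70)
```

```text
[[ 0.4148 -0.0945  0.032 ]
 [ 0.4311 -0.1001  0.032 ]
 [ 0.4468 -0.1059  0.032 ]]
160.4325570521142
pos [ 0.4291 -0.0962  0.1994] ytool 89.9 shift cm [-0.21 -0.4  16.64] turn z 0.348 shift if turned first [-0.33 -0.3  16.64] q6 -1.99
```

>>> arm_command(motion=[[0, 0, 0.145, 0, 0, 0, 0.9], [0, 0, 0.145, 0, 0, 0, 0.9], [0, 0, 0.058, -0.3, -0.3, 2, 0.9], [0, 0, 0, 0, 0, 4.5, 0.9], [0, 0, 0, 0, 0, 4.5, 0.9], [0, 0, 0, 0, 0, 3.5, 0.9], [0, 0, 0, 0, 0, 1.9, 0.9], [0, 0, 0, 0, 0, 0, 0.9], [0, 0, 0, 0, 0, 0, 0.25], [0, 0, 0, 0, 0, 0, 0.25], [0, 0, 0, 0, 0, 0, 0.25]], squeeze=40)

```text
time_s: 18.95
tool_pos: [0.4324, -0.0998, 0.0375]
orientation: [0.543, 3.091, -0.001]
contact_force: [0.3, 0.9, 0.8]
width: 0.0639
gripper_force: 0.0
```

>>> arm_command(motion=[[0, 0, 0, 0, 0, 0, 0.25], [0, 0, 0, 0, 0, 0, 0.25], [0, 0, 0, 0, 0, 0, 0.25], [0, 0, 0, 0, 0, 0, 0.25], [0, 0, 0, 0, 0, 0, 0.25], [0, 0, 0, 0, 0, 0, 0.25]])

```text
time_s: 19.55
tool_pos: [0.4309, -0.0992, 0.0362]
orientation: [0.543, 3.094, -0.001]
contact_force: [-1.2, -0.2, 3.4]
width: 0.0336
gripper_force: 40.0
```

Run:
```python
from h import *
go(.72,.10,.15,63.4)
```

```text
pos [ 0.4309 -0.0992  0.0362] ytool 70.1 shift cm [-20.4   28.57 -11.39] turn z 0.117 shift if turned first [-16.93  30.75 -11.39] q6 -1.65
```

>>> arm_command(motion=[[0, 0, 0, 0, 0, -1, 0.25], [0, 0, 0, 0, 0, -3, 0.25], [0, 0, 0, -1, 1, -4.4, 0.25], [0, 0, 0, -2, 2.5, -3, 0.25], [0, 0, 0, -2.8, 3.6, -1, 0.25], [0, 0, 0, -2.8, 3.6, 0, 0.25], [0, 0, 0, -2.8, 3.6, 0, 0.25], [0, 0, 0, -2.8, 3.6, 0, 0.25], [0, 0, 0, -2.8, 3.6, 0, 0.25], [0, 0, 0, -2.8, 3.6, 0, 0.25], [0, 0, 0, -2.2, 3, 0, 0.25], [0, 0, 0.117, 0, 0, 0, 0.25]])

```text
time_s: 20.75
tool_pos: [0.7352, 0.094, 0.1568]
orientation: [-0.723, -3.055, -0.003]
contact_force: [-0.6, 0.0, -4.6]
width: 0.0338
gripper_force: 40.0
```

>>> arm_command(motion=[[0, 0, 0, 0, 0, 0, 0.25], [0, 0, 0, 0, 0, 0, 0.25]])

```text
time_s: 20.95
tool_pos: [0.7322, 0.0901, 0.1584]
orientation: [-0.719, -3.055, 0.001]
contact_force: [0.3, -0.7, -4.3]
width: 0.0333
gripper_force: 40.0
```

Run:
```python
from h import *
s=state(); print(s["time_s"],s["width"],s["gripper_force"],s["contact_force"])
im=get_image("wrist"); cv2.imwrite("pics/w8.png",im)
for r in silhouettes("cell_holder","wrist"): print(r["conf"],np.round(r["at"]),rect(r["pixels"],"wrist",.015))
for r in spot_point("cell_holder","wrist"): print(r["conf"],r["at"],at("wrist",r["at"],0))
go(.654,.13,.15,63.4)
```

```text
20.95 0.03334203714478202 39.98517394065857 [ 0.26033169 -0.73405246 -4.2877225 ]
0.89 [322. 120.] [657.9 126.2 100.3  78.2 -27. ]
0.84 [317.3, 127.5] [0.65788842 0.12477354 0.        ]
pos [0.7327 0.0896 0.16  ] ytool 63.4 shift cm [8.85 0.09 1.01] turn z -0.0 shift if turned first [8.85 0.09 1.01] q6 -1.1
```

View pics/w8.png

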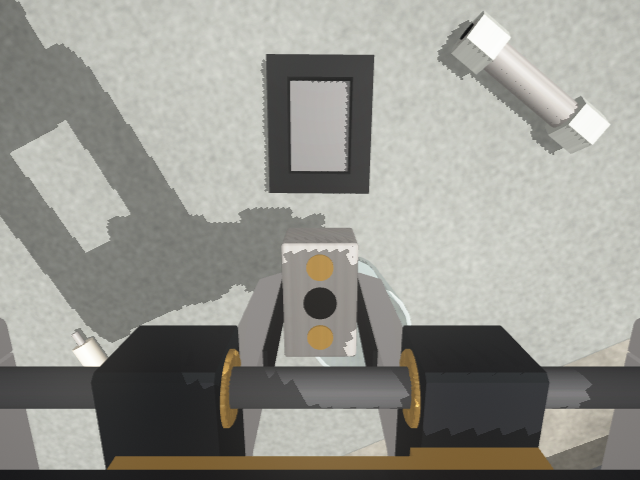

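The recess is at (320,125), with a fitted rim of 100×78 mm at −27°. The cell is held straight with its window at (320,303).

Run:
```python
from h import *
s=state(); w=at("wrist",(320,303),s["tool_pos"][2]-.0042); print("cell",w, "recess",at("wrist",(320.5,125.5),.012))
off=w[:2]-s["tool_pos"][:2]; print("off mm",off*1000)
go(.6578-off[0],.1262-off[1],.0422,63)
```

```text
cell [0.73135547 0.09031997 0.15579308] recess [0.65803511 0.12750839 0.012     ]
off mm [-1.36898154  0.72813471]
pos [0.7327 0.0896 0.16  ] ytool 63.4 shift cm [ 8.18 -0.08 11.79] turn z 0.007 shift if turned first [ 8.17 -0.14 11.79] q6 -1.1
```

>>> arm_command(motion=[[0, 0, 0.007, 2.5, 0, 0, 0.25], [0, 0, 0, 4, 0, 1, 0.25], [0, 0, 0, 1.7, -0.05, 3, 0.25], [0, 0, 0, 0, 0, 3.5, 0.25], [0, 0, 0, 0, 0, 2, 0.25], [0, 0, 0, 0, 0, 0, 0.25], [0, 0, 0, 0, 0, 0, 0.25]])

```text
time_s: 21.8
tool_pos: [0.6603, 0.1265, 0.0657]
orientation: [0.734, 3.054, 0.0]
contact_force: [0.9, 1.4, -3.5]
width: 0.0338
gripper_force: 40.0
```

Run:
```python
from h import *
for i in range(3):
    go(.6592,.1258,.0422,63); get_image("wrist")
```

```text
pos [0.6603 0.1265 0.0657] ytool 63.0 shift cm [ 0.06 -0.11  2.35] turn z -0.001 shift if turned first [ 0.06 -0.11  2.35] q6 -1.04
pos [0.6615 0.1266 0.067 ] ytool 62.9 shift cm [ 0.18 -0.18  2.48] turn z -0.001 shift if turned first [ 0.18 -0.18  2.48] q6 -1.04
pos [0.6621 0.1267 0.0676] ytool 63.0 shift cm [ 0.23 -0.22  2.54] turn z -0.001 shift if turned first [ 0.23 -0.22  2.54] q6 -1.04
```

>>> arm_command(motion=[[0, 0, 0, 0.15, -0.12, 0, 0.25], [0, 0, 0, 0, 0, 0.6, 0.25], [0, 0, 0, 0, 0, 0.5, 0.25], [0, 0, 0, 0, 0, 0.4, 0.25], [0, 0, 0, 0, 0, 0.3, 0.25], [0, 0, 0, 0, 0, 0.3, 0.25], [0, 0, 0, 0, 0, 0.15, 0.25], [0, 0, 0, 0, 0, 0, 0.25], [0, 0, 0, 0, 0, 0, 0.25]])

```text
time_s: 22.85
tool_pos: [0.6584, 0.1265, 0.0425]
orientation: [0.734, 3.054, 0.0]
contact_force: [0.2, -0.7, -3.9]
width: 0.0336
gripper_force: 40.0
```

Not yet down: the force still shows the full weight. I'll go lower in small steps.

>>> arm_command(motion=[[0, 0, 0, 0, 0, 0.1, 0.25], [0, 0, 0, 0, 0, 0.05, 0.25], [0, 0, 0, 0, 0, 0, 0.25]])

```text
time_s: 23.15
tool_pos: [0.6586, 0.1265, 0.0423]
orientation: [0.734, 3.054, 0.0]
contact_force: [-3.2, 0.2, 4.4]
width: 0.0333
gripper_force: 40.0
```

>>> arm_command(motion=[[0, 0, 0, 0, 0, 0, 0.5], [0, 0, 0, 0, 0, 0, 0.7], [0, 0, 0, 0, 0, 0, 0.7], [0, 0, 0, 0, 0, 0, 0.7], [0, 0, 0, 0, 0, -2, 0.7], [0, 0, 0, 0, 0, -4.5, 0.8], [0, 0, 0, 0, 0, -4.5, 0.9], [0, 0, 0, 0, 0, -4.8, 0.9], [0, 0, 0, 0, 0, 0, 0.9], [0, 0, 0, 0, 0, 0, 0.9]])

```text
time_s: 24.15
tool_pos: [0.6595, 0.1266, 0.2012]
orientation: [0.733, 3.05, 0.002]
contact_force: [-0.0, 0.4, 0.0]
width: 0.0847
gripper_force: 0.0
```

Run:
```python
from h import *
im=get_image("wrist"); cv2.imwrite("pics/w9.png",im[100:340,160:480].repeat(2,0).repeat(2,1))
go(.572,.37,.2,-74)
```

```text
pos [0.6579 0.1265 0.1985] ytool 63.0 shift cm [18.72 17.79 -0.14] turn z -0.751 shift if turned first [ 1.55 25.78 -0.14] q6 -1.04
```

View pics/w9.png

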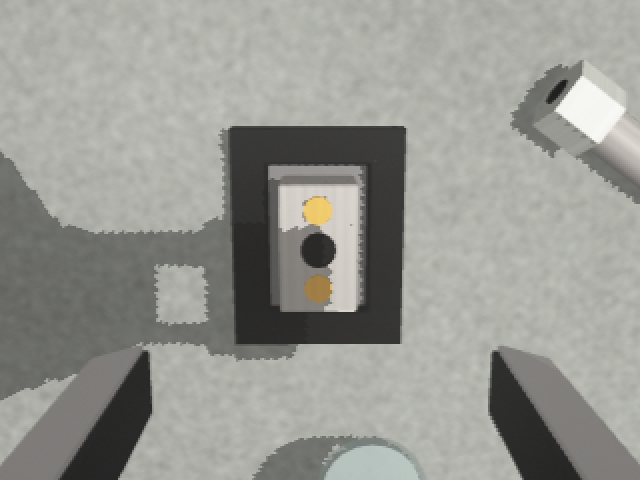

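The cell is sitting down in its recess with its window up and clear of the walls all round. Next is the column, with the half turn of the tool.

>>> arm_command(motion=[[0, 0, 0, 2, 2, 0, 0.9], [0, 0, 0, 3.2, 3, 0, 0.9], [0, 0, 0, 3.2, 3, 0, 0.9], [0, 0, 0, 3.2, 3, 0, 0.9], [0, 0, 0, 3.2, 3, 0, 0.9], [0, 0, 0, 2.9, 2.8, 0, 0.9], [0, 0, 0, 1, 1, 0, 0.9], [0, 0, 0.149, 0, 0, 0, 0.9], [0, 0, 0.149, 0, 0, 0, 0.9], [0, 0, 0.149, 0, 0, 0, 0.9], [0, 0, 0.149, 0, 0, 0, 0.9], [0, 0, 0.149, 0, 0, 0, 0.9]])

```text
time_s: 25.4
tool_pos: [0.5719, 0.3685, 0.1961]
orientation: [-1.804, -2.57, 0.007]
contact_force: [0.6, -0.9, -0.5]
width: 0.0845
gripper_force: 0.0
```

>>> arm_command(motion=[[0, 0, 0.149, 0, 0, 0, 0.9], [0, 0, 0.149, 0, 0, 0, 0.9], [0, 0, 0.149, 0, 0, 0, 0.9], [0, 0, 0.149, 0, 0, 0, 0.9], [0, 0, 0.149, 0, 0, 0, 0.9], [0, 0, 0.149, 0, 0, 0, 0.9], [0, 0, 0.149, 0, 0, 0, 0.9], [0, 0, 0.149, 0, 0, 0, 0.9], [0, 0, 0.149, 0, 0, 0, 0.9], [0, 0, 0.149, 0, 0, 0, 0.9], [0, 0, 0.149, 0, 0, 0, 0.9], [0, 0, 0, 0, 0, 0, 0.9]])

```text
time_s: 26.6
tool_pos: [0.572, 0.3685, 0.1964]
orientation: [3.108, 0.446, -0.006]
contact_force: [-0.2, 0.3, 0.0]
width: 0.0843
gripper_force: 0.0
```

>>> arm_command(motion=[[0, 0, 0, 0, 0, 0, 0.9], [0, 0, 0, 0, 0, 0, 0.9]])

```text
time_s: 26.8
tool_pos: [0.5724, 0.3694, 0.1979]
orientation: [3.109, 0.45, -0.002]
contact_force: [0.6, -0.2, 0.6]
width: 0.0845
gripper_force: 0.0
```

Run:
```python
from h import *
im=get_image("wrist"); cv2.imwrite("pics/w10.png",im)
for r in silhouettes("column","wrist"): print(r["conf"],np.round(r["at"]),rect(r["pixels"],"wrist",.015))
for r in spot_point("column","wrist"): print(r["conf"],r["at"],at("wrist",r["at"],.015))
go(.572,.37,.2,-74)
```

```text
0.93 [319. 219.] [571.3 371.1 127.4  34.9  16.7]
0.69 [464. 104.] [699.7 277.1 125.9  36.   27.8]
0.93 [319.4, 217.3] [0.57687884 0.37168881 0.015     ]
0.57 [469.0, 113.7] [0.69804411 0.27582042 0.015     ]
pos [0.5726 0.3699 0.1987] ytool -73.6 shift cm [-0.05 -0.03 -0.13] turn z 0.007 shift if turned first [-0.05 -0.03 -0.13] q6 1.73
```

View pics/w10.png

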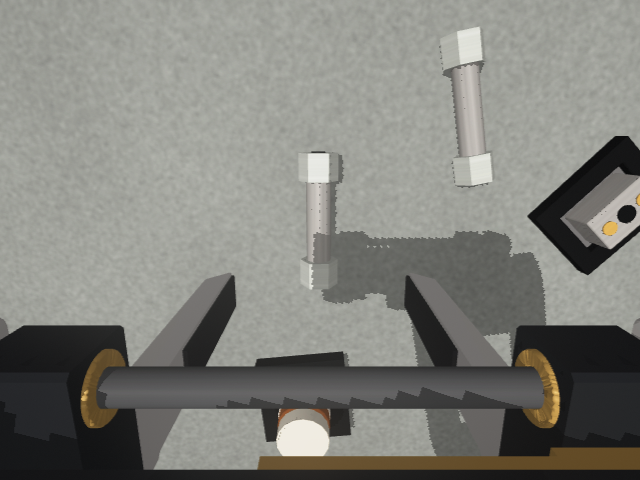

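The column is at (319,219), lined up with the tool. The look-alike is at (465,105), well clear of the fingers.

Run:
```python
from h import *
c=at("wrist",(319,220.5),.024); print(c); go(c[0],c[1],.026,-73.3)
```

```text
[0.57575015 0.37170923 0.024     ]
pos [0.5726 0.3699 0.1987] ytool -73.6 shift cm [ 0.36 -0.09 17.27] turn z -0.005 shift if turned first [ 0.36 -0.09 17.27] q6 1.73
```

>>> arm_command(motion=[[0, 0, 0, 0.3, -0.1, 3, 0.9], [0, 0, 0, 0, 0, 4.5, 0.9], [0, 0, 0, 0, 0, 4.5, 0.8], [0, 0, 0, 0, 0, 3.2, 0.7], [0, 0, 0, 0, 0, 1.5, 0.6], [0, 0, 0, 0, 0, 0, 0.6], [0, 0, 0, 0, 0, 0, 0.6], [0, 0, 0, 0, 0, 0, 0.6]])

```text
time_s: 27.75
tool_pos: [0.5774, 0.3729, 0.0351]
orientation: [-3.108, -0.448, -0.008]
contact_force: [-0.1, 0.9, 0.6]
width: 0.0563
gripper_force: 0.0
```

Run:
```python
from h import *
go(.575,.371,.026,-73.3); print(state()["contact_force"])
```

```text
pos [0.5774 0.3729 0.0351] ytool -73.6 shift cm [-0.29  0.12  0.91] turn z -0.005 shift if turned first [-0.29  0.12  0.91] q6 1.73
[-0.09237319  0.93335605  0.59028015]
```

>>> arm_command(motion=[[0, 0, 0, -0.1, 0, 0.4, 0.6], [0, 0, 0, 0, 0, 0, 0.6], [0, 0, 0, 0, 0, 0, 0.6], [0, 0, 0, 0, 0, 0, 0.6]])

```text
time_s: 28.15
tool_pos: [0.5743, 0.3716, 0.0283]
orientation: [-3.109, -0.447, -0.001]
contact_force: [-0.0, 0.1, -0.2]
width: 0.0567
gripper_force: 0.0
```

>>> arm_command(motion=[[0, 0, 0, 0, 0, 0.2, 0.6], [0, 0, 0, 0, 0, 0, 0.15], [0, 0, 0, 0, 0, 0, 0.15], [0, 0, 0, 0, 0, 0, 0.15], [0, 0, 0, 0, 0, 0, 0.15], [0, 0, 0, 0, 0, 0, 0.15], [0, 0, 0, 0, 0, 0, 0.15], [0, 0, 0, 0, 0, 0, 0.15], [0, 0, 0, 0, 0, 0, 0.15], [0, 0, 0, 0, 0, 0, 0.15], [0, 0, 0, 0, 0, 0, 0.15]], squeeze=40)

```text
time_s: 29.25
tool_pos: [0.5743, 0.3715, 0.026]
orientation: [3.109, 0.447, 0.0]
contact_force: [-0.3, -0.4, 0.6]
width: 0.0207
gripper_force: 40.0
```

Run:
```python
from h import *
go(.40-.09,-.35-.03,.2,-69); print(np.round(state()["joint_positions"],2))
```

```text
pos [0.5743 0.3715 0.026 ] ytool -73.6 shift cm [-46.54  64.65 -17.4 ] turn z -0.081 shift if turned first [-51.6   60.69 -17.4 ] q6 1.73
[ 0.45  0.64  1.39 -0.    1.12  1.73]
```

>>> arm_command(motion=[[0, 0, 0, 0, 0, -0.5, 0.15], [0, 0, 0, 0, 0, -1.5, 0.15], [0, 0, 0, 0, 0, -3.5, 0.15], [0, 0, 0, 0, 0, -4.5, 0.15], [0, 0, 0, 0, 0, -4.5, 0.15], [0, 0, 0, 0, 0, -4.5, 0.15], [0, 0, 0, 0, 0, -4.5, 0.15], [0, 0, 0, -1, 1.3, -3.5, 0.15], [0, 0, 0, -2, 2.6, 0, 0.15], [0, 0, 0, -2.8, 3.6, 0, 0.15], [0, 0, 0, -2.8, 3.6, 0, 0.15], [0, 0, 0, -2.8, 3.6, 0, 0.15]])

```text
time_s: 30.45
tool_pos: [0.505, 0.197, 0.2967]
orientation: [3.109, 0.449, 0.001]
contact_force: [0.8, -1.1, -3.5]
width: 0.0213
gripper_force: 40.0
```

>>> arm_command(motion=[[0, 0, 0, -2.8, 3.6, 0, 0.15], [0, 0, 0, -2.8, 3.6, 0, 0.15], [0, 0, 0, -2.8, 3.6, 0, 0.15], [0, 0, 0, -2.8, 3.6, 0, 0.15], [0, 0, 0, -2.8, 3.6, 0, 0.15], [0, 0, 0, -2.8, 3.6, 0, 0.15], [0, 0, 0, -2.8, 3.6, 0, 0.15], [0, 0, 0, -2.8, 3.6, 0, 0.15], [0, 0, 0, -2.8, 3.6, 0, 0.15], [0, 0, 0, -2.8, 3.6, 0, 0.15], [0, 0, 0, -2.8, 3.6, 0, 0.15], [0, 0, 0, -2.8, 3.6, 0, 0.15]])

```text
time_s: 31.65
tool_pos: [0.3046, -0.3121, 0.297]
orientation: [3.108, 0.447, 0.002]
contact_force: [1.7, -0.2, -3.2]
width: 0.0209
gripper_force: 40.0
```

>>> arm_command(motion=[[0, 0, 0, -1.9, 2.6, 0, 0.15], [0, 0, -0.081, 0, 0, 0, 0.15], [0, 0, 0, 0, 0, 0, 0.15], [0, 0, 0, 0, 0, 0, 0.15]])

```text
time_s: 32.05
tool_pos: [0.2948, -0.3406, 0.2964]
orientation: [3.089, 0.571, 0.001]
contact_force: [0.1, -0.3, -2.9]
width: 0.0212
gripper_force: 40.0
```

Run:
```python
from h import *
s=state(); print(s["time_s"],s["width"],s["gripper_force"],s["contact_force"],np.round(s["joint_positions"],2))
im=get_image("wrist"); cv2.imwrite("pics/w11.png",im)
for r in silhouettes("column_holder","wrist"): print(r["conf"],np.round(r["at"]),rect(r["pixels"],"wrist",.015))
for r in spot_point("column_holder","wrist"): print(r["conf"],r["at"],at("wrist",r["at"],0))
go(.395,-.35,.2,-69)
```

```text
32.05 0.021174499853917908 39.99634087085724 [ 0.07798886 -0.30684322 -2.88864314] [-1.05 -0.12  1.74  0.    1.52  0.16]
0.78 [357.5, 126.5] [ 0.39166365 -0.34875471  0.        ]
pos [ 0.2951 -0.3404  0.2962] ytool -69.0 shift cm [8.98 4.48 9.63] turn z 0.001 shift if turned first [8.98 4.47 9.63] q6 0.15
```

View pics/w11.png

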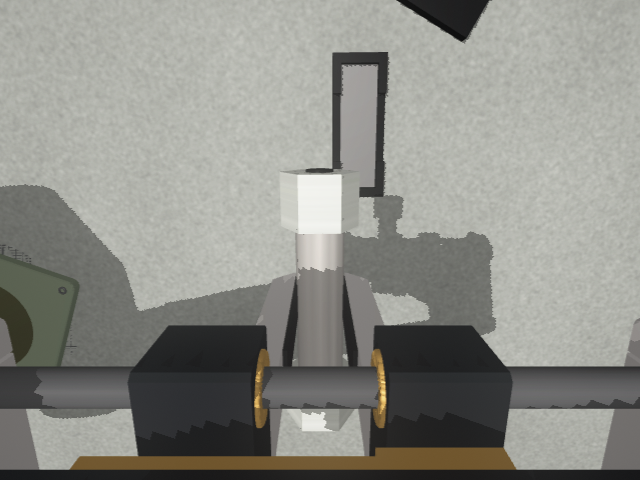

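The cradle's rim corners are at (333,53), (388,53) and (383,196). The column is held straight, with its near nut partly hidden by the gripper.

Run:
```python
from h import *
s=state(); M=R.from_rotvec(s["orientation"]); zt=s["tool_pos"][2]+.004
for row in (173,234,410,430):
    p=at("wrist",(320,row),zt); print("row",row,"tool frame mm",np.round(M.inv().apply(p-s["tool_pos"])*1000,1))
TL,TR,BR=[at("wrist",p,.015) for p in ((332.5,52.5),(388.5,52.5),(383.5,196.5))]
L=np.linalg.norm(TR-BR); W=np.linalg.norm(TL-TR); a=np.degrees(np.arctan2(*(TR-BR)[:2][::-1])); print("L,W",L,W,"yaw",a,"W dir",np.degrees(np.arctan2(*(TL-TR)[:2][::-1])))
c=(TL+BR)/2; print("centre",c)
go(c[0],c[1],.2,a-90)
```

```text
row 173 tool frame mm [59.8 -0.1 -4. ]
row 234 tool frame mm [35.1 -0.  -4. ]
row 410 tool frame mm [-49.1   0.   -4. ]
row 430 tool frame mm [-60.1   0.   -4. ]
L,W 0.15122115830382746 0.058575906674436094 yaw 21.49201773347597 W dir 111.08775272886561
centre [ 0.39014522 -0.34979876  0.015     ]
pos [ 0.2951 -0.3404  0.2962] ytool -69.0 shift cm [8.53 4.29 9.63] turn z -0.008 shift if turned first [8.5  4.35 9.63] q6 0.15
```

>>> arm_command(motion=[[0, 0, -0.006, 3, 1.4, 0, 0.15], [0, 0, 0, 3.5, 1.8, 0, 0.15], [0, 0, 0, 2, 1.1, 2, 0.15], [0, 0, 0, 0, 0, 4.5, 0.15], [0, 0, 0, 0, 0, 4.5, 0.15], [0, 0, 0, 0, 0, 4.5, 0.15], [0, 0, 0, 0, 0, 4, 0.15], [0, 0, 0, 0, 0, 2.5, 0.15], [0, 0, 0, 0, 0, 0, 0.15], [0, 0, 0, 0, 0, 0, 0.15], [0, 0, 0, 0, 0, 0, 0.15]])

```text
time_s: 33.3
tool_pos: [0.3912, -0.3519, 0.0783]
orientation: [3.083, 0.582, 0.003]
contact_force: [-0.8, 0.0, -3.5]
width: 0.0211
gripper_force: 40.0
```

Run:
```python
from h import *
go(.3905,-.3497,.032,-68.6)
cv2.imwrite("pics/w12.png",get_image("wrist"));
```

```text
pos [ 0.3912 -0.3519  0.0783] ytool -68.6 shift cm [ 0.01 -0.25  4.63] turn z -0.0 shift if turned first [ 0.01 -0.25  4.63] q6 0.3
```

View pics/w12.png

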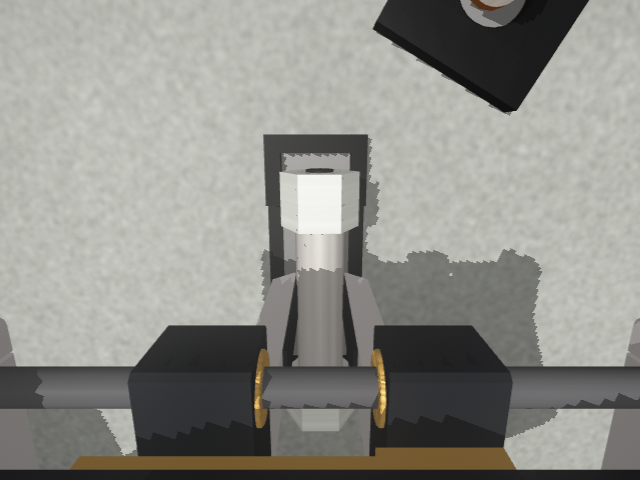

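The holder's axis is at column 316–317 and the column's at 320, so I need to shift about −2 mm in tool y.

Run:
```python
from h import *
s=state(); M=R.from_rotvec(s["orientation"])
for p in ((264,134.5),(368,134.5),(271,280),(363,280)): print(np.round(M.inv().apply(at("wrist",p,.015)-s["tool_pos"])*1000,1))
go(.3905,-.3497,.032,-68.6)
```

```text
[ 75.2 -31.1  63.5]
[75.3 26.5 63.8]
[-10.2 -29.8  63.4]
[-10.3  26.2  63.6]
pos [ 0.3912 -0.352   0.0785] ytool -68.6 shift cm [ 0.01 -0.26  4.65] turn z -0.0 shift if turned first [ 0.01 -0.26  4.65] q6 0.3
```

>>> arm_command(motion=[[0, 0, 0, 0, -0.2, 0.5, 0.15], [0, 0, 0, 0, 0, 1, 0.15], [0, 0, 0, 0, 0, 0.8, 0.15], [0, 0, 0, 0, 0, 0.6, 0.15], [0, 0, 0, 0, 0, 0.5, 0.15], [0, 0, 0, 0, 0, 0.3, 0.15], [0, 0, 0, 0, 0, 0.3, 0.15], [0, 0, 0, 0, 0, 0.2, 0.15], [0, 0, 0, 0, 0, 0.1, 0.15], [0, 0, 0, 0, 0, 0, 0.15], [0, 0, 0, 0, 0, 0, 0.15]])

```text
time_s: 34.45
tool_pos: [0.389, -0.3487, 0.0332]
orientation: [3.087, 0.582, 0.0]
contact_force: [-0.7, -0.2, -3.6]
width: 0.0207
gripper_force: 40.0
```

>>> arm_command(motion=[[0, 0, 0, 0, 0, 0.1, 0.15], [0, 0, 0, 0, 0, 0.05, 0.15], [0, 0, 0, 0, 0, 0, 0.15], [0, 0, 0, 0, 0, 0, 0.15]])

```text
time_s: 34.85
tool_pos: [0.3891, -0.3487, 0.0319]
orientation: [3.087, 0.582, 0.0]
contact_force: [-0.3, 0.6, 0.8]
width: 0.0213
gripper_force: 40.0
```

>>> arm_command(motion=[[0, 0, 0, 0, 0, 0.04, 0.15], [0, 0, 0, 0, 0, 0, 0.15], [0, 0, 0, 0, 0, 0, 0.3], [0, 0, 0, 0, 0, 0, 0.45], [0, 0, 0, 0, 0, 0, 0.5], [0, 0, 0, 0, 0, 0, 0.5], [0, 0, 0, 0, 0, -2, 0.5], [0, 0, 0, 0, 0, -4, 0.5], [0, 0, 0, 0, 0, -4.5, 0.5], [0, 0, 0, 0, 0, -4.5, 0.5], [0, 0, 0, 0, 0, -4.5, 0.5], [0, 0, 0, 0, 0, 0, 0.5]])

```text
time_s: 36.05
tool_pos: [0.392, -0.3523, 0.234]
orientation: [3.074, 0.58, 0.012]
contact_force: [0.2, -0.3, 1.1]
width: 0.0469
gripper_force: 0.0
```

Run:
```python
from h import *
s=state(); print(s["time_s"],s["width"],s["tool_pos"])
w=get_image("wrist"); sc=get_image("scene"); sd=get_image("side")
a=w[60:340,170:470]; b=sd[170:370,200:440]; c=sc[160:360,80:560]
im=np.zeros((600,800,3),np.uint8)
im[:280,:300]=a; im[:280,310:646]=cv2.resize(b,(336,280)); im[285:585,:720]=cv2.resize(c,(720,300))
cv2.imwrite("pics/final.png",im)
for n,z in (("column",.021),("column_holder",.015)):
    for r in silhouettes(n,"wrist"): print(n,r["conf"],np.round(r["at"]),rect(r["pixels"],"wrist",z))
for n in ("beaker","syringe"):
    for r in recognise(n,"scene")[:1]: print(n,np.round(r["at"]))
```

```text
36.05 0.046943266546742274 [ 0.39203349 -0.35233091  0.23402249]
column 0.58 [312. 214.] [ 381.  -340.8  124.    33.7   21.7]
column_holder 0.98 [325. 205.] [ 384.7 -340.6  148.5   58.2   21.5]
beaker [363. 330.]
syringe [217. 343.]
```

View pics/final.png

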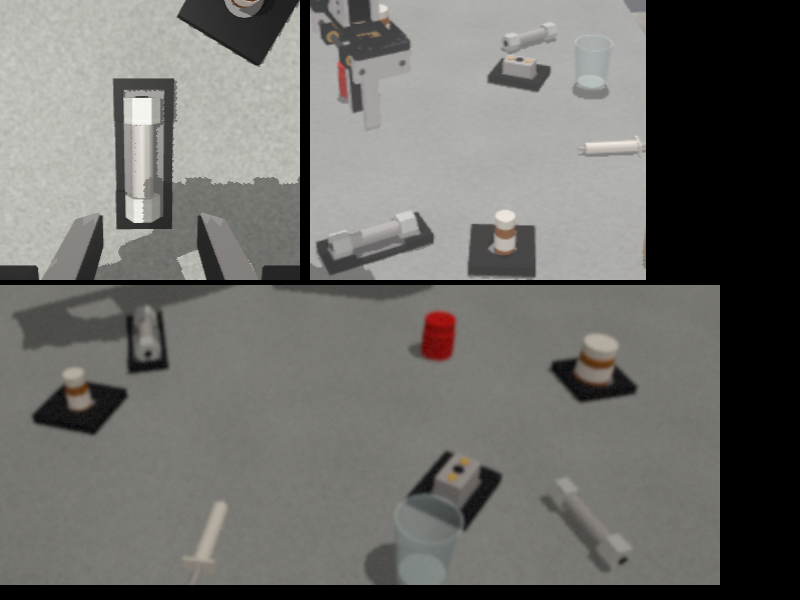

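The final pictures show all four parts seated: column in its cradle at 21.7° against the cradle's 21.5°, vial and jar upright, cell window up. The beaker, syringe, red jar and spare column haven't moved. Handing in.

```bash
python3 -c "
from cell import *
print(close_job())"
```

```text
the job is handed in; nothing more can be done
None
```

The job is handed in: the jar, vial, cell and column were each lowered into their matching holders in that order, in about 36 s, and the final pictures show all four seated and everything else where it was.

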